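# Restock the tin lane first-in-first-out

### The job

Restock the tin lane first-in-first-out: first pull the two old tins forward in the order they stand, until the first stands against the lane's front lip and the second is closed up behind it, and only then bring the new tin from the bench and stand it in the lane behind them, closed up to the second. All three tins should end in single file without gaps, and must stay upright throughout; leave the cartons and glue bottle where they are.

Things in the scene. Friction and masses are not known exactly. Their poses are not given: they have to be found in the camera images.
- tin_lane: Fixed pale-wood open-topped stock lane, inside 190 mm (x) by 64 mm (y), walls 9 mm thick, floor 8 mm above the bench. Its front is its -x end, nearer the robot. Side walls reach 34 mm above the bench, the back board 56 mm. Origin: centre of its underside, z up. This one holds the two old tins; it takes three tins in single file.
- old_front_mid (a point): The older of the two old tins, standing in the tin lane, the nearer of the two to the front lip: steel tin with a paper label, 56 mm diameter, 90 mm tall, about 0.28 kg. This point is its centre, half-way up (45 mm above its base), z up.
- old_back_mid (a point): The other old tin, standing in the tin lane behind the first, near the back board, too little room behind it for another tin: steel tin with a paper label, 56 mm diameter, 90 mm tall, about 0.28 kg. This point is its centre, half-way up (45 mm above its base), z up.
- new_tin_mid (a point): The new tin, same as the old ones, standing alone on the bench to the left or right of the lanes: steel tin with a paper label, 56 mm diameter, 90 mm tall, about 0.28 kg. This point is its centre, half-way up (45 mm above its base), z up.
- tin_lane_lip (a point): Middle of the inner face of the tin lane's front lip, at the lip's top edge: 95 mm to -x of the lane's origin and 30 mm above the bench. The lip closes the lane's front end and carries a blank paper card on its outer face.
- carton_lane: A second lane of the same make and size, holding small cartons, to the left or right of the tin lane; not part of the job. Origin: centre of its underside.
- carton0: Bystander: cardboard carton 52 x 54 x 60 mm tall standing in the carton lane. Origin: centre of its underside.
- carton1: Bystander: second such carton behind the first. Origin: centre of its underside.
- glue: Bystander: white glue bottle with a pointed nozzle, 54 mm diameter, 168 mm tall, standing on the bench on the other side of the lanes from the new tin. Origin: centre of its underside.
Not all that is in view belongs to the job. What is shaped like the part that bears new_tin_mid but pink is not meant. What is shaped like the part that bears old_front_mid but pink is not meant.

How it is judged:
On the way:
1. both old tins stand in the lane, in their order, the first within 8 mm of the front lip, the second within 9 mm of the first, while the new tin is still outside the lane (y of old_front_mid in the frame of tin_lane between -0.012 and 0.012 m and z of old_front_mid in the frame of tin_lane between 0.047 and 0.059 m and angle between each of old_front_mid, old_back_mid's own z axis and vertical below 0.1 rad and y of old_back_mid in the frame of tin_lane between -0.012 and 0.012 m and z of old_back_mid in the frame of tin_lane between 0.047 and 0.059 m and x of old_front_mid in the frame of tin_lane below -0.059 m and horizontal distance between old_front_mid and old_back_mid below 0.065 m and x of old_back_mid in the frame of tin_lane above -0.03 m and horizontal distance between new_tin_mid and tin_lane above 0.15 m), for 0.2 s.
At the end, for the whole second after the job is handed in: All three tins stand upright (within 0.1 rad) and at rest on the tin lane's floor in single file: the first old tin within 8 mm of the front lip, the second old tin behind it with a gap under 9 mm, the new tin behind that with a gap under 10 mm (y of old_front_mid in the frame of tin_lane between -0.012 and 0.012 m and z of old_front_mid in the frame of tin_lane between 0.047 and 0.059 m and angle between each of old_front_mid, old_back_mid, new_tin_mid's own z axis and vertical below 0.1 rad and y of old_back_mid in the frame of tin_lane between -0.012 and 0.012 m and z of old_back_mid in the frame of tin_lane between 0.047 and 0.059 m and x of old_front_mid in the frame of tin_lane below -0.059 m and horizontal distance between old_front_mid and old_back_mid below 0.065 m and x of old_back_mid in the frame of tin_lane above -0.03 m and y of new_tin_mid in the frame of tin_lane between -0.012 and 0.012 m and z of new_tin_mid in the frame of tin_lane between 0.047 and 0.059 m and horizontal distance between old_back_mid and new_tin_mid below 0.066 m and x of new_tin_mid in the frame of tin_lane between 0.025 and 0.075 m and linear speed of each of old_front, old_back, new_tin below 0.02 m/s); the robot touches nothing.
It fails at once if a tin is tipped by more than 0.5 rad (angle between any of old_front_mid, old_back_mid, new_tin_mid's own z axis and vertical above 0.5 rad).
It fails at once if a bystander is moved by more than 25 mm or tipped over (distance of any of carton0, carton1, glue from where it was at the start of the episode above 0.025 m or angle between any of carton0, carton1, glue's own z axis and vertical above 0.5 rad).
It also fails if it takes over 54 s, if anything falls off the work surface, if the arm or the gripper's body presses on something with over 40 N, if the wrist force passes 120 N, or if a joint passes its speed limit or range.

### The arm

A 7-joint arm with a two-finger parallel gripper is mounted at the origin on the work surface. World frame = base frame: x ahead of the robot, y to its left, z up, the work surface at z = 0. Lengths are in m, angles in rad, forces in N, time in s.
With the tool pointing down it reaches from about 0.425 to 0.925 m from the base axis. Payload 6.8 kg.
Tool frame: the origin (TCP) lies on the front face of the gripper's body, between the roots of the fingers; the fingertips stand 73 mm ahead of it and the grasp point (between the pads) lies 54 mm ahead of it; z points along the fingers, y is the line along which they close (so a half turn about z gives the same grasp; the last joint's range is limited). The gripper opens to 85 mm and grips with 20 to 120 N. Pads are 22 mm wide; open, the fingers measure 114 mm over their backs; the gripper's body (76 mm by 85 mm) begins 54 mm behind the grasp point. The pads swing forward as they close: fully open they stand 13 mm farther back than shut.
Start: joints at [1.114, 0.477, 0.022, 1.555, -0.011, 1.109, -0.083], TCP at [0.231, -0.634, 0.304] pointing down, gripper open.
Joint ranges: [-2.96, 2.96], [-0.34, 2.1], [-1.41, 1.46], [0.24, 2.44], [-1.37, 4.51], [0.17, 1.92], [-2.96, 2.96]. Speed limits (rad/s): [2.39, 2.39, 3.14, 3.14, 3.14, 3.14, 3.14].

### API

Orientations are given as a unit quaternion [w, x, y, z].
In Python, from station import bot, optics gives the robot as it stands.
- The arm moves only by the tool drive_tool, never from a script. Its argument "deltas" is a list of rows, each an object with "gripper": the closure in counts, from 0 (fully open) to 255 (shut); "offset": the shift along the tool's x, y, z in units of 1000 mm (1.0 is 1000 mm), a list of three; "angular": the turn, a rotation vector about the tool's x, y, z in units of 45 degrees (1.0 is 45 degrees), a list of three. In form: [{"gripper": gripper, "offset": [dx, dy, dz], "angular": [rx, ry, rz]}, ...]. A call has 1 to 5 rows; each row is the pose to reach, as a shift and turn from the pose commanded when the call began, along the tool's axes at that moment; what a row does not reach only later rows make up. A row lasts 1/10 s, in which the tool goes at most 50 mm and 8.59 degrees, less where a joint would pass 70% of its speed; a pose out of reach is approached as far as the arm can. A call with a number of a shift or a turn outside -1 to 1 is refused whole. A call with a gripper value outside its range is refused whole. The fingers move at their own pace and stop on an object; "grip_force" is the grip in N (left out, the last holds). Time passes only in rows, so rows that repeat a pose let the fingers close. It gives the time, the measured TCP pose, the force, the opening and the grip force at its end, in the units of the state.
- bot.get_obs(): the state, without advancing time (a new reading comes with each control period).
- optics.read_camera(name): name is "scene" or "top"; returns the picture (400x640x3 uint8, blue, green, red); there is no depth.
- optics.camera_model(name): a dict with "fx", "fy", "cx", "cy" (pixels), "cam_to_world" (4x4, takes a point from camera to world coordinates). Camera axes: x right, y up, looking along -z (the intrinsics and any distortion apply to the point x, -y, -z); pixel columns grow to the right and rows downward; lengths in m; the calibration is good to about 2 mm. A picture is of the moment at which its call begins. camera_model takes no time and is no camera call.
- bot.hand_in(): hands the job in; it is judged then, once.
The state is a dict: "t": time; "q": joint angles; "joint_vel": joint speeds; "joint_torque": joint torques, N m; "eef_pos": TCP position; "tool_rot": TCP orientation; "contact_force": force on the tool from outside, world axes, zero at the start; "torque": the same for the moment, N m; "gripper_width": opening from 0.0 (shut) to 1.0 (fully open); "grasp_force": force on a finger pad.
Only numpy, scipy, OpenCV 4.12 (cv2) and the standard library are available. Lean on these libraries where they do the work, as an engineer would, in place of code of your own. Each camera call takes 0.05 s, during which the arm holds its last target. There are 200 camera calls.

## Working session

There is one attempt and no reset: what is moved stays moved. The work goes in short steps, Python scripts to look and compute and a tool call to move; the robot and the scene stay as the last step left them, time stands still between calls to the robot, and variables do not carry over. Pictures are saved under pics/ and viewed, at most 10 in all, crops included, and the job is handed in when it is done.

Besides the shell and the picture viewer there is one more tool, called after ">>>" in YAML: its name, and indented under it one key for each argument. drive_tool: Moves the arm, as the interface text tells. Its arguments: {"type":"object","properties":{"deltas":{"type":"array"},"grip_force":{"type":"number"}},"required":["deltas"]}

```bash
mkdir -p pics
python3 - <<'E'
from station import bot, optics
import cv2
for n in("scene","top"):
    cv2.imwrite(f"pics/{n}0.png",optics.read_camera(n))
    print(n,{k:(v if not hasattr(v,'shape') else v.round(4).tolist()) for k,v in optics.camera_model(n).items()})
o=bot.get_obs();print(o)
E
```

```text
scene {'fx': 390.08357226436306, 'fy': 390.08357226436306, 'cx': 321.37969718909073, 'cy': 192.32419563583736, 'cam_to_world': [[0.3069, -0.6679, 0.678, 1.1163], [0.9515, 0.1991, -0.2346, -0.211], [0.0217, 0.7172, 0.6966, 0.6598], [0.0, 0.0, 0.0, 1.0]]}
top {'fx': 396.9615946950253, 'fy': 396.9615946950253, 'cx': 316.56152753390234, 'cy': 200.62315257365555, 'cam_to_world': [[-0.0225, 0.9959, -0.0881, 0.461], [-0.9995, -0.0242, -0.0186, -0.0171], [-0.0206, 0.0877, 0.9959, 1.1387], [0.0, 0.0, 0.0, 1.0]]}
{'t': 0.1, 'q': array([ 1.11389402,  0.47775389,  0.02234995,  1.55637873, -0.01148113,
        1.10931357, -0.08307889]), 'joint_vel': array([-0.00125599, -0.00125231,  0.00235811, -0.00348419,  0.00073492,
        0.00088951,  0.00014272]), 'joint_torque': array([ 5.08625235e-03, -5.97763038e+01,  1.61337912e+00, -2.81956208e+01,
        1.27326068e-02,  4.92642474e-03, -1.16944551e-05]), 'eef_pos': array([ 0.23053764, -0.63395327,  0.3029875 ]), 'tool_rot': array([-8.33610797e-04,  9.84826546e-01,  1.73539422e-01, -2.21737318e-04]), 'contact_force': array([-0.00441905, -0.01881419, -0.09912685]), 'torque': array([ 0.0022071 , -0.08471896, -0.026428  ]), 'grasp_force': 0.0, 'gripper_width': 1.000110917786303}
```

View pics/scene0.png

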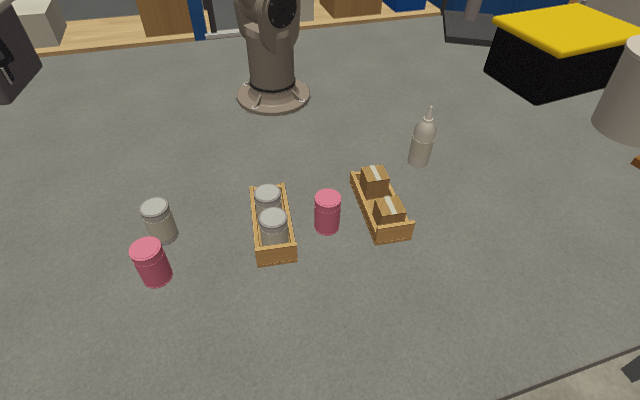

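View pics/top0.png

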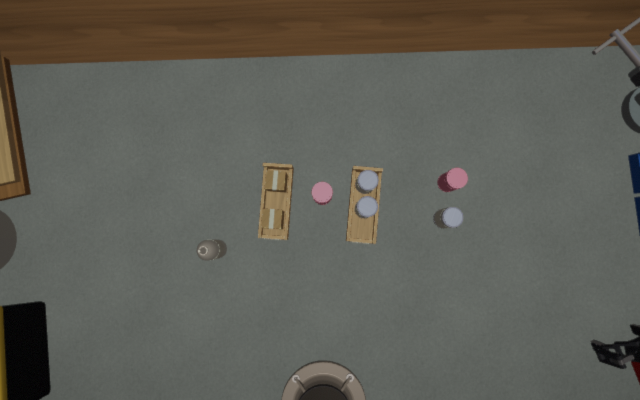

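The scene shows the two old tins in the lane (267,195 and 273,222) and the new tin at (157,220). Two pink decoys stand at (327,212) and (151,262). In the top view the lane is at about (365,205), the old tins are at (367,208) and (368,182), and the new tin is at (453,217). I'll enlarge the top view.

```bash
python3 - <<'E'
import cv2
im=cv2.imread("pics/top0.png")[155:250,340:475]
cv2.imwrite("pics/c1.png",cv2.resize(im,None,fx=5.9,fy=5.9,interpolation=cv2.INTER_CUBIC))
E
cat > h.py <<'E'
import numpy as np
from station import bot, optics
def px2w(n,u,v,z):
    m=optics.camera_model(n);T=np.array(m["cam_to_world"])
    d=T[:3,:3]@np.array([(u-m["cx"])/m["fx"],-(v-m["cy"])/m["fy"],-1]);p=T[:3,3]
    return p+d*(z-p[2])/d[2]
def w2px(n,P):
    m=optics.camera_model(n);T=np.array(m["cam_to_world"])
    c=T[:3,:3].T@(np.array(P)-T[:3,3]);return m["cx"]+m["fx"]*c[0]/-c[2],m["cy"]-m["fy"]*c[1]/-c[2]
E
```

```text
(no output)
```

View pics/c1.png

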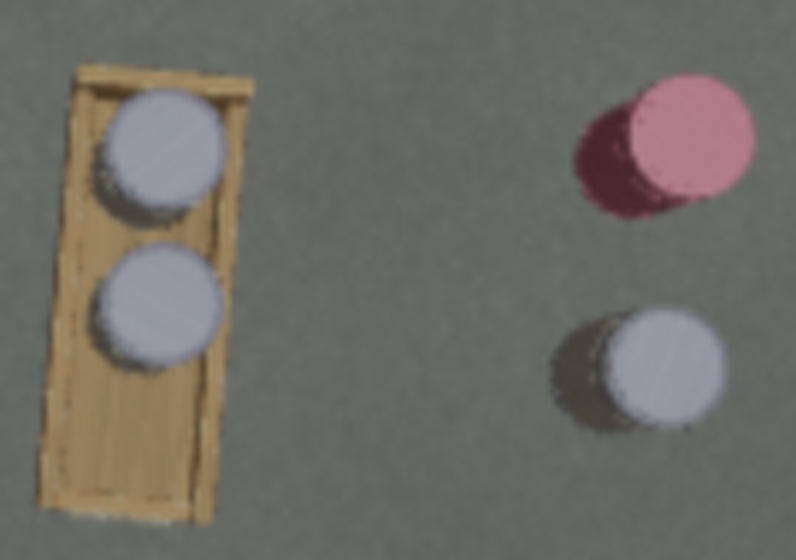

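The crop shows the tin-top centres: front (161,306), back (165,150), new (666,367). The outer lane corners are front (38,508) and (212,524), and back (78,64) and (254,78).

```bash
python3 - <<'E'
from h import *
f=lambda u,v:(340+(u+.5)/5.9-.5,155+(v+.5)/5.9-.5)
P={}
for k,(u,v,z) in dict(front=(161,306,.098),back=(165,150,.098),new=(666,367,.09),FL=(38,508,.032),FR=(212,524,.032),BL=(78,64,.056),BR=(254,78,.056),pink=(691,137,.09)).items():
    P[k]=px2w("top",*f(u,v),z);print(k,P[k].round(4))
c=(P['FL']+P['FR']+P['BL']+P['BR'])/4
a=(P['BL']+P['BR']-P['FL']-P['FR'])[:2];b=(P['FL']-P['FR']+P['BL']-P['BR'])[:2]
print(c,np.linalg.norm(a)/2,np.linalg.norm(b)/2,np.degrees(np.arctan2(a[1],a[0])),np.degrees(np.arctan2(-b[0],b[1])))
yaw=np.arctan2(a[1],a[0]);R=np.array([[np.cos(yaw),np.sin(yaw)],[-np.sin(yaw),np.cos(yaw)]])
for k in('front','back'):print(k,R@(P[k]-c)[:2])
pk=px2w("top",322,192.5,.09);print("pink near",pk,R@(pk-c)[:2])
for k in('front','back','new'):print(k,np.round(w2px("scene",P[k]),1))
E
python3 - <<'E'
import cv2
im=cv2.imread("pics/scene0.png")[175:275,130:300]
cv2.imwrite("pics/c2.png",cv2.resize(im,None,fx=4.7,fy=4.7,interpolation=cv2.INTER_CUBIC))
E
```

```text
front [ 0.5346 -0.1293  0.098 ]
back [ 0.6044 -0.1334  0.098 ]
new [ 0.5026 -0.3533  0.09  ]
FL [ 0.4456 -0.0756  0.032 ]
FR [ 0.4363 -0.1568  0.032 ]
BL [ 0.6517 -0.099   0.056 ]
BR [ 0.6429 -0.1806  0.056 ]
pink [ 0.6054 -0.3698  0.09  ]
[ 0.54411636 -0.12799986  0.044     ] 0.20773846240916186 0.08191352767773631 -6.519064581642944 -6.309678739734357
front [-0.00935339 -0.00237114]
back [0.06050143 0.00145427]
pink near [ 0.57510821 -0.01250886  0.09      ] [0.01767932 0.11826288]
front [266.6 191.4]
back [272.1 215.8]
new [153.2 205.9]
```

View pics/c2.png

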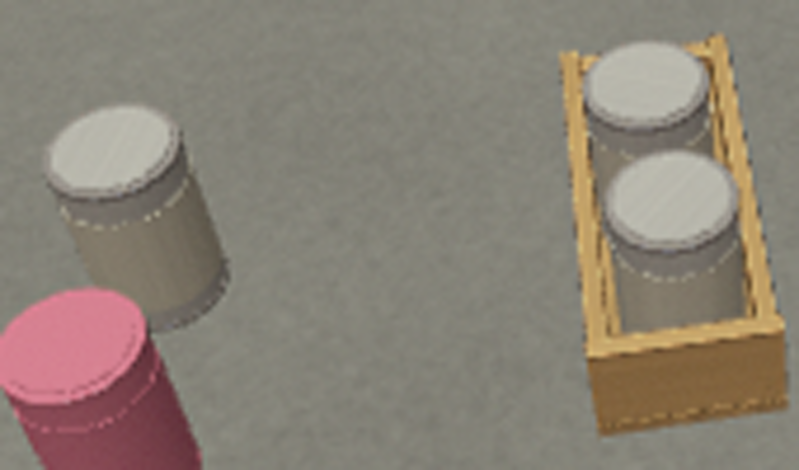

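Predicting the scene view from the top-view estimates agrees within 1–2 px: the measured tops are (267,193), (273,218) and (154,207). So the lane centre is at (0.544,-0.128), yaw -6.4°. I'll write a planner helper and move.

```bash
cat >> h.py <<'E'
from scipy.spatial.transform import Rotation as Ro
C=np.array([.5445,-.128]);YAW=np.radians(-6.4);LX=np.array([np.cos(YAW),np.sin(YAW)]);LY=np.array([-LX[1],LX[0]])
def lane(x,y=0): return C+x*LX+y*LY
def plan(*targets,yaw=YAW):
    o=bot.get_obs();q=o["tool_rot"];R=Ro.from_quat([q[1],q[2],q[3],q[0]])
    G=Ro.from_euler('z',yaw)*Ro.from_euler('x',np.pi)
    p=o["eef_pos"];print("t",round(o["t"],2),"pos",p.round(4),"lane",((p[:2]-C)@LX).round(4),((p[:2]-C)@LY).round(4),"F",o["contact_force"].round(1),"w",round(o["gripper_width"],3),"gf",round(o["grasp_force"],1))
    print("ang",((R.inv()*G).as_rotvec()/np.radians(45)).round(3))
    for t in targets: print("off",np.round(R.inv().apply(np.array(t)-p),4))
E
python3 - <<'E'
from h import *
plan([.535,-.129,.28])
E
```

```text
t 0.1 pos [ 0.2305 -0.634   0.303 ] lane -0.2556 -0.5378 F [-0.  -0.  -0.1] w 1.0 gf 0.0
ang [-0.002  0.001  0.586]
off [ 0.4587 -0.3704  0.0236]
```

>>> drive_tool:
  deltas:
    - {"gripper":0,"offset":[0.039,-0.031,0.0],"angular":[0,0,0.12]}
    - {"gripper":0,"offset":[0.078,-0.062,0.0],"angular":[0,0,0.24]}
    - {"gripper":0,"offset":[0.117,-0.093,0.0],"angular":[0,0,0.36]}
    - {"gripper":0,"offset":[0.156,-0.124,0.0],"angular":[0,0,0.48]}
    - {"gripper":0,"offset":[0.195,-0.155,0.0],"angular":[0,0,0.586]}
  grip_force: 25

```text
t: 0.6
eef_pos: [0.3616, -0.4201, 0.3036]
tool_rot: [-0.0, 0.998, -0.058, -0.0]
contact_force: [0.6, -0.5, 0.1]
gripper_width: 1.0
grasp_force: 0.0
```

Run:
```python
from h import *
plan([.535,-.129,.28])
```

```text
t 0.6 pos [ 0.3616 -0.4201  0.3036] lane -0.1492 -0.3106 F [ 0.6 -0.5  0.1] w 1.0 gf 0.0
ang [-0.     0.    -0.005]
off [ 0.1388 -0.3091  0.0237]
```

>>> drive_tool:
  deltas:
    - {"gripper":0,"offset":[0.02,-0.044,0.004],"angular":[0,0,0]}
    - {"gripper":0,"offset":[0.04,-0.088,0.008],"angular":[0,0,0]}
    - {"gripper":0,"offset":[0.06,-0.132,0.012],"angular":[0,0,0]}
    - {"gripper":0,"offset":[0.08,-0.176,0.016],"angular":[0,0,0]}
    - {"gripper":0,"offset":[0.1,-0.22,0.02],"angular":[0,0,0]}

```text
t: 1.1
eef_pos: [0.4853, -0.2127, 0.2837]
tool_rot: [0.0, 0.998, -0.056, -0.0]
contact_force: [1.0, -1.1, -0.3]
gripper_width: 1.001
grasp_force: 0.0
```

Run:
```python
from h import *
plan([.536,-.1295,.28],[.536,-.1295,.118])
```

```text
t 1.1 pos [ 0.4853 -0.2127  0.2837] lane -0.0494 -0.0908 F [ 1.  -1.1 -0.3] w 1.001 gf 0.0
ang [0. 0. 0.]
off [ 0.0411 -0.0883  0.0036]
off [ 0.0411 -0.0883  0.1656]
```

>>> drive_tool:
  deltas:
    - {"gripper":0,"offset":[0.021,-0.044,0.003],"angular":[0,0,0]}
    - {"gripper":0,"offset":[0.041,-0.088,0.003],"angular":[0,0,0]}
    - {"gripper":0,"offset":[0.041,-0.088,0.003],"angular":[0,0,0]}
    - {"gripper":0,"offset":[0.041,-0.088,0.04],"angular":[0,0,0]}
    - {"gripper":0,"offset":[0.041,-0.088,0.08],"angular":[0,0,0]}

```text
t: 1.6
eef_pos: [0.5363, -0.1318, 0.2041]
tool_rot: [0.0, 0.998, -0.055, 0.002]
contact_force: [-0.3, -0.2, -0.6]
gripper_width: 0.999
grasp_force: 0.0
```

Run:
```python
from h import *
plan([.536,-.1295,.118])
```

```text
t 1.6 pos [ 0.5363 -0.1318  0.2041] lane -0.0078 -0.0047 F [-0.3 -0.2 -0.6] w 0.999 gf 0.0
ang [ 0.001 -0.004  0.001]
off [-0.0008 -0.0023  0.0861]
```

>>> drive_tool:
  deltas:
    - {"gripper":0,"offset":[0,-0.002,0.03],"angular":[0,0,0]}
    - {"gripper":0,"offset":[0,-0.002,0.06],"angular":[0,0,0]}
    - {"gripper":0,"offset":[0,-0.002,0.086],"angular":[0,0,0]}
    - {"gripper":0,"offset":[0,-0.002,0.086],"angular":[0,0,0]}
    - {"gripper":60,"offset":[0,-0.002,0.086],"angular":[0,0,0]}
  grip_force: 25

```text
t: 2.1
eef_pos: [0.5354, -0.13, 0.118]
tool_rot: [0.0, 0.998, -0.056, -0.001]
contact_force: [-0.0, -0.8, -0.0]
gripper_width: 0.856
grasp_force: 0.0
```

>>> drive_tool:
  deltas:
    - {"gripper":150,"offset":[0,0,0],"angular":[0,0,0]}
    - {"gripper":150,"offset":[0,0,0],"angular":[0,0,0]}
    - {"gripper":150,"offset":[0,0,0],"angular":[0,0,0]}
    - {"gripper":150,"offset":[0,0,0],"angular":[0,0,0]}
    - {"gripper":150,"offset":[0,0,0],"angular":[0,0,0]}

```text
t: 2.6
eef_pos: [0.5367, -0.1298, 0.1196]
tool_rot: [0.0, 0.998, -0.056, 0.002]
contact_force: [-1.1, 1.2, 7.1]
gripper_width: 0.649
grasp_force: 27.5
```

Run:
```python
from h import *
plan([*lane(-.066),.118])
```

```text
t 2.6 pos [ 0.5367 -0.1298  0.1196] lane -0.0076 -0.0026 F [-1.1  1.2  7.1] w 0.649 gf 27.5
ang [ 0.    -0.004  0.   ]
off [-0.0584 -0.0026  0.0014]
```

>>> drive_tool:
  deltas:
    - {"gripper":150,"offset":[-0.01,-0.001,-0.001],"angular":[0,0,0]}
    - {"gripper":150,"offset":[-0.022,-0.002,-0.001],"angular":[0,0,0]}
    - {"gripper":150,"offset":[-0.035,-0.002,-0.001],"angular":[0,0,0]}
    - {"gripper":150,"offset":[-0.046,-0.002,-0.001],"angular":[0,0,0]}
    - {"gripper":150,"offset":[-0.052,-0.002,-0.001],"angular":[0,0,0]}

```text
t: 3.1
eef_pos: [0.4841, -0.1219, 0.1199]
tool_rot: [0.0, 0.998, -0.056, 0.002]
contact_force: [3.8, -0.6, 2.0]
gripper_width: 0.65
grasp_force: 27.7
```

>>> drive_tool:
  deltas:
    - {"gripper":150,"offset":[-0.002,0,0],"angular":[0,0,0]}
    - {"gripper":150,"offset":[-0.003,0,0],"angular":[0,0,0]}
    - {"gripper":150,"offset":[-0.004,0,0],"angular":[0,0,0]}
    - {"gripper":150,"offset":[-0.004,0,0],"angular":[0,0,0]}

```text
t: 3.5
eef_pos: [0.4812, -0.1216, 0.1198]
tool_rot: [0.0, 0.998, -0.056, 0.002]
contact_force: [4.7, -0.5, 6.7]
gripper_width: 0.652
grasp_force: 28.3
```

Run:
```python
from h import *
plan([*lane(-.067),.118])
```

```text
t 3.5 pos [ 0.4812 -0.1216  0.1198] lane -0.0637 -0.0007 F [ 4.7 -0.5  6.7] w 0.652 gf 28.3
ang [ 0.    -0.005  0.   ]
off [-0.0033 -0.0007  0.0018]
```

>>> drive_tool:
  deltas:
    - {"gripper":150,"offset":[-0.002,0,0],"angular":[0,0,0]}
    - {"gripper":150,"offset":[-0.003,0,0],"angular":[0,0,0]}
    - {"gripper":150,"offset":[-0.003,0,0],"angular":[0,0,0]}

```text
t: 3.8
eef_pos: [0.4781, -0.1212, 0.1198]
tool_rot: [0.0, 0.998, -0.056, 0.002]
contact_force: [4.3, 0.9, 6.4]
gripper_width: 0.648
grasp_force: 28.2
```

Not yet at the lip; a bit more.

>>> drive_tool:
  deltas:
    - {"gripper":150,"offset":[-0.001,0,0],"angular":[0,0,0]}
    - {"gripper":150,"offset":[-0.002,0,0],"angular":[0,0,0]}
    - {"gripper":150,"offset":[-0.003,0,0],"angular":[0,0,0]}
    - {"gripper":150,"offset":[-0.003,0,0],"angular":[0,0,0]}

```text
t: 4.2
eef_pos: [0.476, -0.121, 0.1199]
tool_rot: [0.0, 0.998, -0.056, 0.003]
contact_force: [6.5, -0.3, 4.0]
gripper_width: 0.652
grasp_force: 28.2
```

>>> drive_tool:
  deltas:
    - {"gripper":150,"offset":[-0.002,0,0],"angular":[0,0,0]}
    - {"gripper":150,"offset":[-0.002,0,0],"angular":[0,0,0]}

```text
t: 4.4
eef_pos: [0.4752, -0.1209, 0.1202]
tool_rot: [0.0, 0.998, -0.056, 0.004]
contact_force: [9.4, -1.2, 2.0]
gripper_width: 0.648
grasp_force: 28.0
```

>>> drive_tool:
  deltas:
    - {"gripper":150,"offset":[0.002,0,0],"angular":[0,0,0]}
    - {"gripper":0,"offset":[0.002,0,0],"angular":[0,0,0]}
    - {"gripper":0,"offset":[0.002,0,0],"angular":[0,0,0]}
    - {"gripper":0,"offset":[0.002,0,0],"angular":[0,0,0]}
    - {"gripper":0,"offset":[0.002,0,0],"angular":[0,0,0]}

```text
t: 4.9
eef_pos: [0.4732, -0.1207, 0.1184]
tool_rot: [-0.0, 0.998, -0.056, -0.001]
contact_force: [-0.3, -0.0, 1.2]
gripper_width: 1.0
grasp_force: 0.0
```

>>> drive_tool:
  deltas:
    - {"gripper":0,"offset":[0,0,-0.03],"angular":[0,0,0]}
    - {"gripper":0,"offset":[0,0,-0.07],"angular":[0,0,0]}
    - {"gripper":0,"offset":[0,0,-0.09],"angular":[0,0,0]}
    - {"gripper":0,"offset":[0,0,-0.09],"angular":[0,0,0]}

```text
t: 5.3
eef_pos: [0.4755, -0.121, 0.2116]
tool_rot: [0.0, 0.998, -0.056, 0.002]
contact_force: [1.0, -0.8, -0.5]
gripper_width: 0.999
grasp_force: 0.0
```

Run:
```python
from h import *
plan([.6055,-.1337,.21],[.6055,-.1337,.118])
```

```text
t 5.3 pos [ 0.4755 -0.121   0.2116] lane -0.0694 -0.0008 F [ 1.  -0.8 -0.5] w 0.999 gf 0.0
ang [ 0.001 -0.006 -0.   ]
off [ 0.1306 -0.0019  0.0022]
off [ 0.1302 -0.002   0.0942]
```

>>> drive_tool:
  deltas:
    - {"gripper":0,"offset":[0.045,-0.001,0],"angular":[0,0,0]}
    - {"gripper":0,"offset":[0.09,-0.002,0],"angular":[0,0,0]}
    - {"gripper":0,"offset":[0.131,-0.002,0],"angular":[0,0,0]}
    - {"gripper":0,"offset":[0.131,-0.002,0],"angular":[0,0,0]}
    - {"gripper":0,"offset":[0.131,-0.002,0.02],"angular":[0,0,0]}

```text
t: 5.8
eef_pos: [0.6061, -0.1334, 0.1892]
tool_rot: [0.0, 0.998, -0.056, 0.001]
contact_force: [-0.0, 0.2, 0.7]
gripper_width: 1.001
grasp_force: 0.0
```

Run:
```python
from h import *
plan([.6055,-.1337,.118])
```

```text
t 5.8 pos [ 0.6061 -0.1334  0.1892] lane 0.0619 0.0015 F [-0.   0.2  0.7] w 1.001 gf 0.0
ang [-0.    -0.003  0.   ]
off [-0.0008  0.0004  0.0712]
```

>>> drive_tool:
  deltas:
    - {"gripper":0,"offset":[0,0,0.025],"angular":[0,0,0]}
    - {"gripper":0,"offset":[0,0,0.05],"angular":[0,0,0]}
    - {"gripper":0,"offset":[0,0,0.07],"angular":[0,0,0]}
    - {"gripper":0,"offset":[0,0,0.07],"angular":[0,0,0]}
    - {"gripper":60,"offset":[0,0,0.07],"angular":[0,0,0]}

```text
t: 6.3
eef_pos: [0.6037, -0.1332, 0.1183]
tool_rot: [-0.0, 0.998, -0.056, -0.001]
contact_force: [0.0, 0.3, 0.2]
gripper_width: 0.857
grasp_force: 0.0
```

>>> drive_tool:
  deltas:
    - {"gripper":150,"offset":[0,0,0],"angular":[0,0,0]}
    - {"gripper":150,"offset":[0,0,0],"angular":[0,0,0]}
    - {"gripper":150,"offset":[0,0,0],"angular":[0,0,0]}
    - {"gripper":150,"offset":[0,0,0],"angular":[0,0,0]}
    - {"gripper":150,"offset":[0,0,0],"angular":[0,0,0]}

```text
t: 6.8
eef_pos: [0.6053, -0.1334, 0.1201]
tool_rot: [0.0, 0.998, -0.056, 0.001]
contact_force: [-1.6, 0.4, 6.6]
gripper_width: 0.646
grasp_force: 27.6
```

Run:
```python
from h import *
plan([*(lane(-.012)),.118])
```

```text
t 6.8 pos [ 0.6053 -0.1334  0.1201] lane 0.061 0.0014 F [-1.6  0.4  6.6] w 0.646 gf 27.6
ang [ 0.    -0.002  0.   ]
off [-0.073   0.0014  0.002 ]
```

>>> drive_tool:
  deltas:
    - {"gripper":150,"offset":[-0.012,0,-0.001],"angular":[0,0,0]}
    - {"gripper":150,"offset":[-0.027,0.001,-0.001],"angular":[0,0,0]}
    - {"gripper":150,"offset":[-0.042,0.001,-0.001],"angular":[0,0,0]}
    - {"gripper":150,"offset":[-0.056,0.001,-0.001],"angular":[0,0,0]}
    - {"gripper":150,"offset":[-0.064,0.001,-0.001],"angular":[0,0,0]}

```text
t: 7.3
eef_pos: [0.5398, -0.1273, 0.1202]
tool_rot: [0.0, 0.998, -0.056, 0.0]
contact_force: [5.1, -0.3, 0.0]
gripper_width: 0.648
grasp_force: 27.7
```

>>> drive_tool:
  deltas:
    - {"gripper":150,"offset":[-0.002,0,0],"angular":[0,0,0]}
    - {"gripper":150,"offset":[-0.004,0,0],"angular":[0,0,0]}
    - {"gripper":150,"offset":[-0.006,0,0],"angular":[0,0,0]}
    - {"gripper":150,"offset":[-0.007,0,0],"angular":[0,0,0]}
    - {"gripper":150,"offset":[-0.007,0,0],"angular":[0,0,0]}

```text
t: 7.8
eef_pos: [0.5347, -0.1265, 0.1202]
tool_rot: [0.0, 0.998, -0.056, 0.001]
contact_force: [2.9, -0.4, 3.2]
gripper_width: 0.646
grasp_force: 27.8
```

Run:
```python
from h import *
plan([*(lane(-.013)),.118])
```

```text
t 7.8 pos [ 0.5347 -0.1265  0.1202] lane -0.01 0.0004 F [ 2.9 -0.4  3.2] w 0.646 gf 27.8
ang [-0.    -0.002  0.   ]
off [-0.003   0.0004  0.0022]
```

>>> drive_tool:
  deltas:
    - {"gripper":150,"offset":[-0.002,0,0],"angular":[0,0,0]}
    - {"gripper":150,"offset":[-0.003,0,0],"angular":[0,0,0]}
    - {"gripper":150,"offset":[-0.004,0,0],"angular":[0,0,0]}
    - {"gripper":150,"offset":[-0.004,0,0],"angular":[0,0,0]}

```text
t: 8.2
eef_pos: [0.5314, -0.126, 0.1204]
tool_rot: [-0.0, 0.998, -0.056, 0.002]
contact_force: [6.4, -0.6, 0.7]
gripper_width: 0.654
grasp_force: 27.8
```

>>> drive_tool:
  deltas:
    - {"gripper":150,"offset":[-0.001,0,0],"angular":[0,0,0]}
    - {"gripper":150,"offset":[-0.002,0,0],"angular":[0,0,0]}
    - {"gripper":150,"offset":[-0.002,0,0],"angular":[0,0,0]}

```text
t: 8.5
eef_pos: [0.5309, -0.1259, 0.1209]
tool_rot: [0.0, 0.998, -0.056, 0.003]
contact_force: [10.4, -1.5, 0.7]
gripper_width: 0.646
grasp_force: 27.8
```

Contact is firm, so I'll release, rise and take a look.

>>> drive_tool:
  deltas:
    - {"gripper":150,"offset":[0.002,0,0],"angular":[0,0,0]}
    - {"gripper":0,"offset":[0.002,0,0],"angular":[0,0,0]}
    - {"gripper":0,"offset":[0.002,0,0],"angular":[0,0,0]}
    - {"gripper":0,"offset":[0.002,0,0],"angular":[0,0,0]}
    - {"gripper":0,"offset":[0.002,0,0],"angular":[0,0,0]}

```text
t: 9.0
eef_pos: [0.5291, -0.126, 0.1195]
tool_rot: [-0.0, 0.998, -0.056, -0.001]
contact_force: [0.5, -0.0, -0.3]
gripper_width: 1.0
grasp_force: 0.0
```

>>> drive_tool:
  deltas:
    - {"gripper":0,"offset":[0,0,-0.03],"angular":[0,0,0]}
    - {"gripper":0,"offset":[0,0,-0.07],"angular":[0,0,0]}
    - {"gripper":0,"offset":[0,0,-0.11],"angular":[0,0,0]}
    - {"gripper":0,"offset":[0,0.04,-0.12],"angular":[0,0,0]}
    - {"gripper":0,"offset":[0,0.08,-0.12],"angular":[0,0,0]}

```text
t: 9.5
eef_pos: [0.5223, -0.2055, 0.2427]
tool_rot: [0.0, 0.999, -0.054, 0.002]
contact_force: [-0.2, -0.9, -0.7]
gripper_width: 1.003
grasp_force: 0.0
```

Run:
```python
from h import *
plan([.503,-.3525,.24])
```

```text
t 9.5 pos [ 0.5223 -0.2055  0.2427] lane -0.0135 -0.0795 F [-0.2 -0.9 -0.7] w 1.003 gf 0.0
ang [ 0.001 -0.006  0.005]
off [-0.0033  0.1482  0.0027]
```

>>> drive_tool:
  deltas:
    - {"gripper":0,"offset":[-0.001,0.045,0],"angular":[0,0,0]}
    - {"gripper":0,"offset":[-0.002,0.09,0],"angular":[0,0,0]}
    - {"gripper":0,"offset":[-0.003,0.13,0],"angular":[0,0,0]}
    - {"gripper":0,"offset":[-0.003,0.148,0],"angular":[0,0,0]}
    - {"gripper":0,"offset":[-0.003,0.148,0],"angular":[0,0,0]}

```text
t: 10.0
eef_pos: [0.5, -0.3554, 0.2395]
tool_rot: [0.001, 0.998, -0.058, -0.001]
contact_force: [-0.4, 0.3, 0.4]
gripper_width: 0.996
grasp_force: 0.0
```

Run:
```python
from h import *
import cv2
im=optics.read_camera("top")[155:250,340:475]
a=cv2.resize(im,None,fx=4.4,fy=4.4,interpolation=cv2.INTER_CUBIC)
im=optics.read_camera("scene")[170:270,240:300]
b=cv2.resize(im,None,fx=4.18,fy=4.18,interpolation=cv2.INTER_CUBIC)
h=min(len(a),len(b));cv2.imwrite("pics/c3.png",cv2.hconcat([a[:h,:540],b[:h]]))
plan([.503,-.3525,.24],[.503,-.3525,.11])
for k,x in(("front",-.067),("back",-.011)):print(k,np.round(w2px("top",[*lane(x),.098]),1),np.round(w2px("scene",[*lane(x),.098]),1))
```

```text
t 10.1 pos [ 0.5018 -0.3511  0.2395] lane -0.0176 -0.2264 F [ 0.   0.3 -0.5] w 1.005 gf 0.0
ang [-0.002  0.001  0.001]
off [ 0.0014  0.0013 -0.0005]
off [0.0015 0.0015 0.1295]
front [364.2 228.2] [265.1 173.2]
back [365.9 206.8] [267.7 190.8]
```

View pics/c3.png

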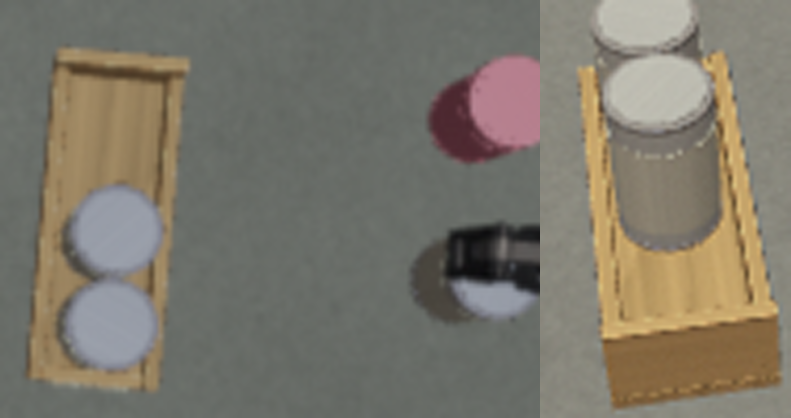

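Both old tins are closed up at the lip: the tops are at crop (110,324) and (116,232), touching. Now the new tin.

>>> drive_tool:
  deltas:
    - {"gripper":0,"offset":[0.0015,0.0015,0.04],"angular":[0,0,0]}
    - {"gripper":0,"offset":[0.0015,0.0015,0.08],"angular":[0,0,0]}
    - {"gripper":0,"offset":[0.0015,0.0015,0.11],"angular":[0,0,0]}
    - {"gripper":0,"offset":[0.0015,0.0015,0.13],"angular":[0,0,0]}
    - {"gripper":60,"offset":[0.0015,0.0015,0.13],"angular":[0,0,0]}

```text
t: 10.6
eef_pos: [0.5022, -0.3502, 0.107]
tool_rot: [-0.002, 0.999, -0.054, -0.003]
contact_force: [-1.0, 0.4, -0.5]
gripper_width: 0.861
grasp_force: 0.0
```

>>> drive_tool:
  deltas:
    - {"gripper":150,"offset":[0,0,0],"angular":[0,0,0]}
    - {"gripper":150,"offset":[0,0,0],"angular":[0,0,0]}
    - {"gripper":150,"offset":[0,0,0],"angular":[0,0,0]}
    - {"gripper":150,"offset":[0,0,0],"angular":[0,0,0]}
    - {"gripper":150,"offset":[0,0,0],"angular":[0,0,0]}
  grip_force: 40

```text
t: 11.1
eef_pos: [0.5034, -0.3541, 0.1109]
tool_rot: [0.0, 0.998, -0.056, 0.001]
contact_force: [-0.3, 1.6, 4.3]
gripper_width: 0.648
grasp_force: 42.9
```

>>> drive_tool:
  deltas:
    - {"gripper":150,"offset":[0,0,-0.02],"angular":[0,0,0]}
    - {"gripper":150,"offset":[0,0,-0.05],"angular":[0,0,0]}
    - {"gripper":150,"offset":[0,0,-0.09],"angular":[0,0,0]}
    - {"gripper":150,"offset":[0,0,-0.12],"angular":[0,0,0]}
    - {"gripper":150,"offset":[0,0,-0.12],"angular":[0,0,0]}

```text
t: 11.6
eef_pos: [0.5049, -0.3554, 0.2349]
tool_rot: [0.002, 0.998, -0.056, 0.004]
contact_force: [1.3, -0.1, -1.3]
gripper_width: 0.642
grasp_force: 43.0
```

Run:
```python
from h import *
plan([*lane(.053),.24])
```

```text
t 11.6 pos [ 0.5049 -0.3554  0.2349] lane -0.014 -0.2304 F [ 1.3 -0.1 -1.3] w 0.642 gf 43.0
ang [ 0.005 -0.01  -0.   ]
off [ 0.067  -0.2304 -0.0055]
```

>>> drive_tool:
  deltas:
    - {"gripper":150,"offset":[0.013,-0.04,0],"angular":[0,0,0]}
    - {"gripper":150,"offset":[0.026,-0.08,0],"angular":[0,0,0]}
    - {"gripper":150,"offset":[0.04,-0.12,0],"angular":[0,0,0]}
    - {"gripper":150,"offset":[0.053,-0.16,0],"angular":[0,0,0]}
    - {"gripper":150,"offset":[0.066,-0.195,0],"angular":[0,0,0]}

```text
t: 12.1
eef_pos: [0.5902, -0.1651, 0.2287]
tool_rot: [-0.0, 0.998, -0.055, -0.001]
contact_force: [0.4, -0.2, -2.6]
gripper_width: 0.646
grasp_force: 43.2
```

>>> drive_tool:
  deltas:
    - {"gripper":150,"offset":[0,-0.02,0],"angular":[0,0,0]}
    - {"gripper":150,"offset":[0,-0.035,0],"angular":[0,0,0]}
    - {"gripper":150,"offset":[0,-0.035,0],"angular":[0,0,0]}
    - {"gripper":150,"offset":[0,-0.035,0],"angular":[0,0,0]}

```text
t: 12.5
eef_pos: [0.5935, -0.134, 0.2294]
tool_rot: [0.0, 0.998, -0.056, -0.0]
contact_force: [-0.7, -0.4, -1.9]
gripper_width: 0.648
grasp_force: 43.2
```

Run:
```python
from h import *
plan([*lane(.054),.145],[*lane(.054),.118])
```

```text
t 12.5 pos [ 0.5935 -0.134   0.2294] lane 0.0494 -0.0005 F [-0.7 -0.4 -1.9] w 0.648 gf 43.2
ang [ 0.001  0.001 -0.001]
off [ 0.0047 -0.0006  0.0844]
off [ 0.0047 -0.0007  0.1114]
```

>>> drive_tool:
  deltas:
    - {"gripper":150,"offset":[0.005,0,0],"angular":[0,0,0]}
    - {"gripper":150,"offset":[0.005,0,0.015],"angular":[0,0,0]}
    - {"gripper":150,"offset":[0.005,0,0.035],"angular":[0,0,0]}
    - {"gripper":150,"offset":[0.005,0,0.055],"angular":[0,0,0]}
    - {"gripper":150,"offset":[0.005,0,0.07],"angular":[0,0,0]}

```text
t: 13.0
eef_pos: [0.5982, -0.1342, 0.1576]
tool_rot: [0.0, 0.998, -0.056, -0.001]
contact_force: [-0.7, 1.1, -2.0]
gripper_width: 0.65
grasp_force: 43.2
```

>>> drive_tool:
  deltas:
    - {"gripper":150,"offset":[0,0,0.01],"angular":[0,0,0]}
    - {"gripper":150,"offset":[0,0,0.02],"angular":[0,0,0]}
    - {"gripper":150,"offset":[0,0,0.03],"angular":[0,0,0]}
    - {"gripper":150,"offset":[0,0,0.037],"angular":[0,0,0]}
    - {"gripper":150,"offset":[0,0,0.037],"angular":[0,0,0]}

```text
t: 13.5
eef_pos: [0.5986, -0.1332, 0.122]
tool_rot: [-0.0, 0.998, -0.056, -0.001]
contact_force: [-0.5, 0.0, -1.8]
gripper_width: 0.647
grasp_force: 43.2
```

Run:
```python
from h import *
plan([*lane(.043),.12])
```

```text
t 13.5 pos [ 0.5986 -0.1332  0.122 ] lane 0.0544 0.0009 F [-0.5  0.  -1.8] w 0.647 gf 43.2
ang [-0.     0.002  0.   ]
off [-0.0114  0.0009  0.002 ]
```

In the lane, about 2 mm above the floor. Lower it, then close up.

>>> drive_tool:
  deltas:
    - {"gripper":150,"offset":[0,0,0.002],"angular":[0,0,0]}
    - {"gripper":150,"offset":[0,0,0.003],"angular":[0,0,0]}
    - {"gripper":150,"offset":[-0.004,0.001,0.003],"angular":[0,0,0]}
    - {"gripper":150,"offset":[-0.008,0.001,0.003],"angular":[0,0,0]}
    - {"gripper":150,"offset":[-0.01,0.001,0.003],"angular":[0,0,0]}

```text
t: 14.0
eef_pos: [0.5898, -0.1333, 0.1206]
tool_rot: [0.0, 0.998, -0.056, 0.002]
contact_force: [6.1, -0.5, -2.6]
gripper_width: 0.649
grasp_force: 43.3
```

>>> drive_tool:
  deltas:
    - {"gripper":150,"offset":[-0.001,0,0],"angular":[0,0,0]}
    - {"gripper":150,"offset":[-0.002,0,0],"angular":[0,0,0]}
    - {"gripper":150,"offset":[-0.003,0,0],"angular":[0,0,0]}
    - {"gripper":150,"offset":[-0.003,0,0],"angular":[0,0,0]}

```text
t: 14.4
eef_pos: [0.5892, -0.1329, 0.1215]
tool_rot: [0.0, 0.998, -0.056, 0.004]
contact_force: [8.2, -0.6, -1.9]
gripper_width: 0.642
grasp_force: 43.3
```

>>> drive_tool:
  deltas:
    - {"gripper":150,"offset":[0.002,0,0.001],"angular":[0,0,0]}
    - {"gripper":150,"offset":[0.003,0,0.002],"angular":[0,0,0]}
    - {"gripper":150,"offset":[0.003,0,0.003],"angular":[0,0,0]}
    - {"gripper":150,"offset":[0.003,0,0.003],"angular":[0,0,0]}

```text
t: 14.8
eef_pos: [0.5901, -0.1331, 0.1189]
tool_rot: [0.0, 0.998, -0.056, 0.001]
contact_force: [-0.1, 0.2, 12.0]
gripper_width: 0.647
grasp_force: 44.6
```

>>> drive_tool:
  deltas:
    - {"gripper":150,"offset":[0,0,-0.0015],"angular":[0,0,0]}
    - {"gripper":150,"offset":[-0.002,0,-0.0015],"angular":[0,0,0]}
    - {"gripper":150,"offset":[-0.003,0,-0.0015],"angular":[0,0,0]}
    - {"gripper":150,"offset":[-0.003,0,-0.0015],"angular":[0,0,0]}

```text
t: 15.2
eef_pos: [0.5893, -0.133, 0.1198]
tool_rot: [0.0, 0.998, -0.056, 0.004]
contact_force: [10.1, -2.0, -1.2]
gripper_width: 0.645
grasp_force: 43.2
```

>>> drive_tool:
  deltas:
    - {"gripper":150,"offset":[0.001,0,0],"angular":[0,0,0]}
    - {"gripper":0,"offset":[0.001,0,0],"angular":[0,0,0]}
    - {"gripper":0,"offset":[0.001,0,0],"angular":[0,0,0]}
    - {"gripper":0,"offset":[0.001,0,0],"angular":[0,0,0]}
    - {"gripper":0,"offset":[0.001,0,0],"angular":[0,0,0]}

```text
t: 15.7
eef_pos: [0.5864, -0.1329, 0.1181]
tool_rot: [-0.0, 0.998, -0.056, -0.001]
contact_force: [-0.4, 0.2, -0.0]
gripper_width: 1.0
grasp_force: 0.0
```

>>> drive_tool:
  deltas:
    - {"gripper":0,"offset":[0,0,-0.03],"angular":[0,0,0]}
    - {"gripper":0,"offset":[0,0,-0.07],"angular":[0,0,0]}
    - {"gripper":0,"offset":[0,0,-0.11],"angular":[0,0,0]}
    - {"gripper":0,"offset":[0,0.04,-0.13],"angular":[0,0,0]}
    - {"gripper":0,"offset":[0,0.08,-0.13],"angular":[0,0,0]}

```text
t: 16.2
eef_pos: [0.58, -0.2123, 0.2525]
tool_rot: [0.0, 0.999, -0.054, 0.003]
contact_force: [0.1, -0.8, -1.3]
gripper_width: 1.003
grasp_force: 0.0
```

>>> drive_tool:
  deltas:
    - {"gripper":0,"offset":[0,0.04,0],"angular":[0,0,0]}
    - {"gripper":0,"offset":[0,0.08,0],"angular":[0,0,0]}
    - {"gripper":0,"offset":[0,0.12,0],"angular":[0,0,0]}
    - {"gripper":0,"offset":[0,0.12,0],"angular":[0,0,0]}
    - {"gripper":0,"offset":[0,0.12,0],"angular":[0,0,0]}

```text
t: 16.7
eef_pos: [0.5639, -0.3328, 0.2479]
tool_rot: [-0.0, 0.998, -0.057, -0.001]
contact_force: [0.3, 0.8, 0.9]
gripper_width: 1.002
grasp_force: 0.0
```

Run:
```python
from h import *
import cv2
im=optics.read_camera("top")[155:250,340:475]
a=cv2.resize(im,None,fx=4.4,fy=4.4,interpolation=cv2.INTER_CUBIC)
im=optics.read_camera("scene")[170:270,240:300]
b=cv2.resize(im,None,fx=4.18,fy=4.18,interpolation=cv2.INTER_CUBIC)
h=min(len(a),len(b));cv2.imwrite("pics/c4.png",cv2.hconcat([a[:h,:540],b[:h]]))
plan()
for x in (-.067,-.011,.045):
    u,v=w2px("top",[*lane(x),.098]);print(round((u-340)*4.4),round((v-155)*4.4))
```

```text
t 16.8 pos [ 0.5651 -0.3301  0.2481] lane 0.043 -0.1986 F [-0.1  1.  -0.5] w 0.999 gf 0.0
ang [-0.002  0.001  0.002]
107 322
114 228
121 135
```

View pics/c4.png

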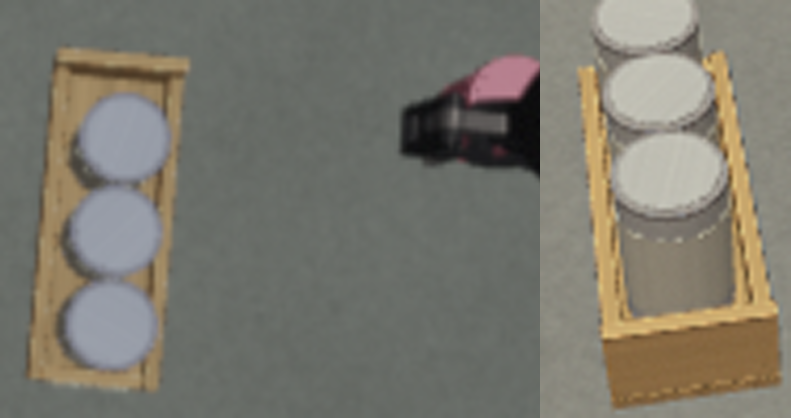

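All three tins stand upright and touching. The tops are at crop (110,324), (115,231) and (125,138), evenly 93 px apart, and the gripper is clear.

```bash
python3 -c "
from station import bot
print(bot.hand_in())"
```

```text
the job is handed in; nothing more can be done
None
```

I handed the job in at about 17 s: in the last pictures all three tins stand upright and closed up in the lane (old front, old back, new), with the first against the lip; I kept clear of the cartons and glue bottle, and no verdict came back.

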